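Fold open the dry box and put the copper sample on the instrument stage

TASK

Push the dry box's bifold cover back until its two panels stand folded flat against each other, then take out the sample holder with the copper coupon and set it down gently in the middle of the black stage between lamp and camera, its long side crosswise to the light beam and square to the stage. Leave the cover folded, let go of everything, and do not drop the holder or disturb the white sample or the other things on the bench.

Things in the scene. Friction and masses are not known exactly. Their poses are not given: they have to be found in the camera images.
- box: Dry box: fixed white case, 212 mm along its x, 236 mm along y, walls 8 mm thick, wall tops 78 mm above the bench; a guide rail 12 mm higher runs along each of the two long walls (x = +-106 mm). Inside, a dark shelf 34 mm above the bench carries two holders side by side. Origin: centre of the underside, z up. The cover is hinged at the -y end and is opened by pushing its blue rail towards -y.
- cover (a joint): Angle of the first panel above level, rad: 0 closed, both panels level; 1.571 fully folded, a firm stop, both upright, flat together at the box's -y end, top 196 mm above the bench. Clear framed panels 194 mm wide, 110 long, 6 thick form a tent: the first is hinged at box y -110 mm, z 86, the second to its far edge; the free edge runs in the guide rails. Stays where left; pushing takes up to 10 N.
- cover_rail (a point): Middle of the blue round push rail (18 mm diameter, 150 mm long along the box's x) on the second panel's free edge. It goes level towards the box's -y as the cover folds, sinking from 95 to 88 mm above the bench, and ends at box y = -101 mm when flat. A fingertip lowered on its +y side to 84 mm above the bench clears the end wall and can push it all the way. Only its position matters.
- copper_holder_center (a point): Centre (22 mm above the underside) of the holder to move: bright aluminium block 38 mm wide along its x, 90 long along its y, 26 high, copper-coloured coupon on top, a black clamp bar with steel thumbscrew at each end, 44 mm high in all, 0.19 to 0.3 kg. Lies at box x about -46 or +46 mm, y about 16, length along the box's y. Grip the block across its 38 mm; 25 mm or more free each side.
- white_holder_center (a point): The same point of the other holder, alike but with a white coupon, in the other place in the box; it stays there.
- stage_top (a point): Centre of the top face of the instrument's fixed black stage, 106 x 106 mm, 135 mm above the bench, with fine grey rings and lines. x, y along its edges, z up. The light beam runs along y: lamp front at y = +130 mm, lamp top 190 mm above the bench; camera lens at y = -110 mm, camera top 165 mm above the bench. The holder's 90 mm length goes along this x, either way round.
- amber_bottle: Amber glass bottle, 60 mm diameter, 120 mm high, standing on the bench beyond the box; origin at the centre of its underside. Leave alone.
- water_bottle: White plastic bottle, 64 mm diameter, 150 mm high, standing on the bench beyond the instrument; origin at the centre of its underside. Leave alone.
- slide_box: Blue slide box, 87 by 102 by 34 mm, on the bench to the right of the dry box; origin at the centre of its underside. Leave alone.
- dish: Lidded glass dish, 92 mm diameter, 20 mm high, on the robot's side of the dry box; origin at the centre of its underside. Leave alone.
- lens_cap: Black lens cap, 42 mm diameter, 18 mm high, between the dry box and the instrument, towards the robot; origin at the centre of its underside. Leave alone.
- forceps: Steel forceps, 125 mm long, 4 mm high, lying to the right of the dry box; origin at the middle of its underside. Leave alone.

How it is judged:
By the outcome, as a careful person would: the job done as asked, in the order asked, and still so for the second after the job is handed in, with the robot touching nothing.
It also fails if it takes over 54 s, if anything falls off the work surface, if the arm or the gripper's body presses on something with over 40 N, if the wrist force passes 120 N, or if a joint passes its speed limit or range.

ROBOT

A 7-joint arm with a two-finger parallel gripper is mounted at the origin on the work surface. World frame = base frame: x ahead of the robot, y to its left, z up, the work surface at z = 0. Lengths are in mm, angles in degrees, forces in N, time in s.
With the tool pointing down it reaches from about 425 to 925 mm from the base axis. Payload 6.8 kg.
Tool frame: the origin (TCP) lies midway between the tips of the shut fingers; the grasp point (between the pads) lies 19 mm behind it; z points along the fingers, y is the line along which they close (so a half turn about z gives the same grasp; the last joint's range is limited). The gripper opens to 88 mm and grips with 3 to 60 N. Pads are 20 mm wide; open, the fingers measure 115 mm over their backs; the gripper's body (75 mm by 178 mm) begins 61 mm behind the grasp point.
Start: joints at [-79.475, 27.33, 1.283, 89.118, -0.659, 63.558, -4.761], TCP at [194.178, 646.485, 222.664] pointing down, gripper open.
Joint ranges: [-169.35, 169.35], [-19.33, 120.38], [-80.79, 83.38], [13.8, 139.57], [-78.32, 258.32], [9.67, 109.79], [-169.56, 169.56]. Speed limits (degrees/s): [136.94, 136.94, 180, 180, 180, 180, 180].

INTERFACE

Orientations are given as [roll, pitch, yaw] about the fixed x, y, z axes, in that order (R = Rz(yaw) Ry(pitch) Rx(roll)).
In Python, from workcell import env, planner, vision gives the robot as it stands. Calls block until the motion is done:
- env.movep(position, orientation): joint-space move of the TCP to a pose.
- env.move_straight(position, orientation=None, velocity=150, until_force=None): straight line of the TCP; orientation=None keeps the orientation; velocity is the mean speed in mm/s. With until_force (N) it stops when the force on the tool has changed by that much, and returns True; else False.
- env.goto_joints(angles): joint-space move.
- env.ungrasp() and env.gripper_close(force=None): open the fingers fully, or close them until they stop; force is the grip in N (None keeps the last).
- env.hold(seconds).
- planner.ik(position, orientation): joint angles nearest the present ones, or None.
- env.state(): the state.
- vision.get_image(name): name is "side" or "top"; returns a dict with "pixels" (400x640x3 uint8, red, green, blue), "fov_y" (degrees; the focal length in pixels is half the picture's height over the tangent of half this angle, whatever the lens; pixels are square), "cx", "cy" (the principal point, pixels), "view" (4x4, takes a point from world to camera coordinates). Camera axes: x right, y down, z forward; pixel columns grow to the right and rows downward; lengths in mm; the calibration is good to about 2 mm. A picture is of the moment at which its call begins. There is no depth.
A pose or a line that the arm cannot do raises env.MotionError and nothing moves.
- env.finish_job(): hands the job in; it is judged then, once.
Trained networks look in the newest picture that a camera, given by its name, has taken for a name from the list of things; names that differ only in an ending like _2 or _b are one class to them, and where a whole thing is asked for, a point or a joint stands for the part that bears it (a point fixed in the world has none). Each returns a list of dicts, best first, with "score" (0 to 1); they miss things now and then, are a little off and sometimes report something else, mostly with a low value. They report only what shows in the picture. A call takes as long as a camera call.
- vision.find_in(camera, target): "rect" ([left, top, width, height] in pixels, round what is visible of it).
The state is a dict: "time": time; "qpos": joint angles; "joint_velocities": joint speeds; "joint_efforts": joint torques, N m; "tcp_pos": TCP position; "eef_rot": TCP orientation; "ft_force": force on the tool from outside, world axes, zero at the start; "moment": the same for the moment, N m; "grip_width": finger opening in mm; "gripper_force": force on a finger pad.
Only numpy, scipy, OpenCV 4.12 (cv2) and the standard library are available. Lean on these libraries where they do the work, as an engineer would, in place of code of your own. Each camera call takes 0.05 s, during which the arm holds its last target. There are 200 camera calls.

## Working session

There is one attempt and no reset: what is moved stays moved. The work goes in short steps, each a Python script; the robot and the scene stay as the last script left them, time stands still between calls to the robot, and variables do not carry over. Pictures are saved under pics/ and viewed, at most 10 in all, crops included, and the job is handed in when it is done.

```bash
mkdir -p pics; cat > h.py <<'E'
from workcell import env, planner, vision
import numpy as np, cv2
def snap(cam,fn=None):
    im=vision.get_image(cam)
    if fn: cv2.imwrite('pics/'+fn,im['pixels'][:,:,::-1])
    return im
def K(im):
    f=200/np.tan(np.radians(im['fov_y'])/2); return f,im['cx'],im['cy'],np.array(im['view'])
def proj(im,p):
    f,cx,cy,V=K(im); c=V[:3,:3]@np.array(p,float)+V[:3,3]; return np.array([cx+f*c[0]/c[2],cy+f*c[1]/c[2]])
def back(im,uv,z):
    f,cx,cy,V=K(im); R=V[:3,:3]; o=-R.T@V[:3,3]; d=R.T@np.array([(uv[0]-cx)/f,(uv[1]-cy)/f,1]); return o+d*(z-o[2])/d[2]
E
python3 - <<'E'
from h import *
print(env.state())
for c in ['top','side']:
    im=snap(c,c+'0.png'); f,cx,cy,V=K(im); print(c,f,cx,cy,(-V[:3,:3].T@V[:3,3]).round(),V[:3,:3].round(3).tolist())
    for t in ['box','cover','cover_rail','copper_holder_center','white_holder_center','slide_box','stage_top','dish','lens_cap','forceps','amber_bottle','water_bottle']:
        print(t,[(np.round(r['rect']).tolist(),round(r['score'],2)) for r in vision.find_in(c,t)[:2]])
E
```

```text
{'time': 0.0, 'qpos': array([-79.47436417,  27.37599948,   1.28056236,  89.17657089,
        -0.65843148,  63.55758175,  -4.76086726]), 'joint_velocities': array([-0.02401309,  0.0108265 , -0.02947694, -0.04081647, -0.1475747 ,
        0.04033719,  0.09175956]), 'joint_efforts': array([ 4.64578388e-04, -5.82850957e+01,  1.53465752e+00, -2.72622693e+01,
       -5.43783687e-02,  1.67732255e-02,  2.07226485e-04]), 'tcp_pos': array([194.03887336, 645.89287979, 221.69236633]), 'eef_rot': array([-1.79897539e+02,  8.31387672e-03,  1.63282049e+02]), 'ft_force': array([ 0.18559539,  0.5713267 , -0.30796503]), 'moment': array([-0.02104938, -0.02532603, -0.04513692]), 'gripper_force': 0.0, 'grip_width': 87.8866265567981}
top 474.17217039492544 317.1513275935142 200.47860781038148 [ 320.  -76. 1627.] [[-0.006, -1.0, 0.0], [-0.991, 0.006, -0.135], [0.135, -0.001, -0.991]]
box [([318.0, 147.0, 77.0, 66.0], 0.84)]
cover [([324.0, 150.0, 70.0, 64.0], 0.92)]
cover_rail [([324.0, 151.0, 36.0, 63.0], 0.83)]
copper_holder_center []
white_holder_center [([89.0, 116.0, 180.0, 114.0], 0.68), ([416.0, 236.0
[... 413 characters left out ...]
1. -787.  767.] [[0.7, -0.714, 0.015], [-0.387, -0.397, -0.832], [0.6, 0.577, -0.554]]
box [([309.0, 185.0, 118.0, 93.0], 0.9)]
cover [([316.0, 183.0, 103.0, 61.0], 0.64)]
cover_rail [([317.0, 186.0, 70.0, 30.0], 0.81)]
copper_holder_center [([336.0, 216.0, 31.0, 22.0], 0.76)]
white_holder_center []
slide_box [([362.0, 307.0, 65.0, 59.0], 0.82)]
stage_top [([174.0, 66.0, 121.0, 148.0], 0.6)]
dish [([300.0, 289.0, 43.0, 41.0], 0.82), ([308.0, 184.0, 117.0, 92.0], 0.52)]
lens_cap [([249.0, 223.0, 15.0, 17.0], 0.51)]
forceps [([413.0, 267.0, 35.0, 24.0], 0.6)]
amber_bottle [([337.0, 148.0, 20.0, 35.0], 0.66), ([172.0, 64.0, 124.0, 150.0], 0.55)]
water_bottle [([308.0, 128.0, 20.0, 47.0], 0.67)]
```

```bash
python3 - <<'E'
import cv2,numpy as np
t=cv2.imread('pics/top0.png');s=cv2.imread('pics/side0.png')
cv2.imwrite('pics/t1.png',cv2.resize(t[90:290,200:460],None,fx=3,fy=3,interpolation=cv2.INTER_CUBIC))
cv2.imwrite('pics/t2.png',cv2.resize(t[90:250,60:280],None,fx=3.6,fy=3.6,interpolation=cv2.INTER_CUBIC))
cv2.imwrite('pics/s1.png',cv2.resize(s[60:300,160:450],None,fx=2.5,fy=2.5,interpolation=cv2.INTER_CUBIC))
E
```

```text
(no output)
```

View pics/t1.png

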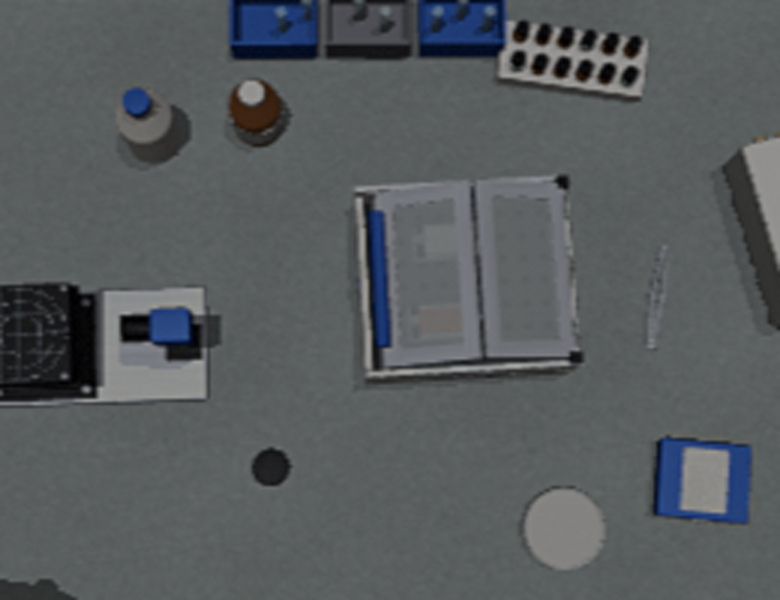

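View pics/t2.png

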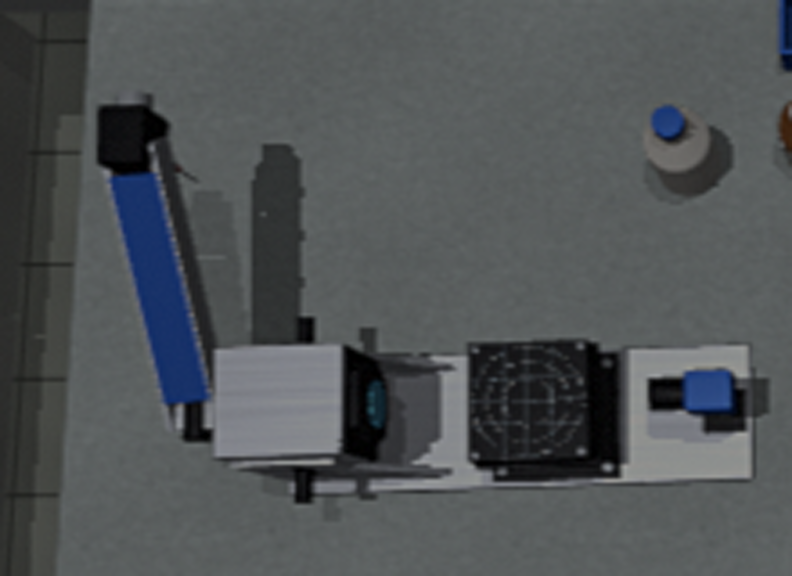

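View pics/s1.png

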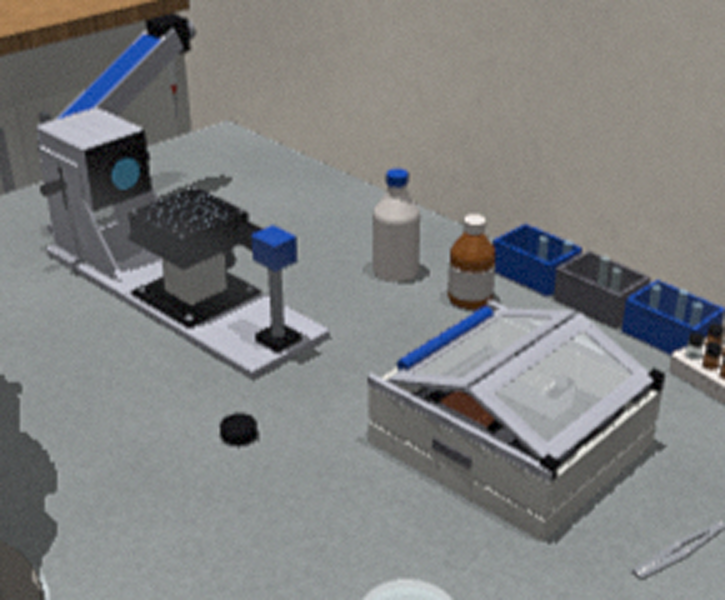

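The top view shows the copper holder on the robot's side, at box x≈−46 (crop 440,320), and the white one beyond it. The blue rail is at crop (380,279), with the hinge end on the right, so box +y is roughly world +y. The stage rings are centred near crop2 (530,402), with the lamp on the left (+y). The cover is half-tented, as the side view confirms. Next I'll fit poses and overlay wireframes.

```bash
cat >> h.py <<'E'
def T(p,yaw):
    a=np.radians(yaw); return lambda q: np.array([p[0]+np.cos(a)*q[0]-np.sin(a)*q[1],p[1]+np.sin(a)*q[0]+np.cos(a)*q[1],q[2]])
def fitpose(obs,p0):
    # obs: list of (im, local point, pixel)
    from scipy.optimize import least_squares
    r=least_squares(lambda p:np.concatenate([proj(im,T(p[:2],p[2])(q))-uv for im,q,uv in obs]),p0,loss='soft_l1')
    return r.x,np.abs(r.fun).reshape(-1,2).round(1).tolist()
E
python3 - <<'E'
from h import *
t=snap('top');s=snap('side')
c=lambda u,v:np.array([200+u/3,90+v/3]); d=lambda u,v:np.array([160+u/2.5,60+v/2.5]); e=lambda u,v:np.array([60+u/3.6,90+v/3.6])
# box: outer end wall top corners and rail ends; hinge end
obs=[(t,(-106,118,90),c(367,377)),(t,(106,118,90),c(356,188)),(t,(106,-118,90),c(567,178)),(t,(-106,-118,90),c(580,364)),
(s,(-106,118,90),d(369,375)),(s,(-106,-118,90),d(548,470)),(s,(106,-118,90),d(660,377)),(s,(-106,-118,0),d(548,540))]
b,r=fitpose(obs,[500,-150,0]); print('box',b,r)
st=[(t,(53,53,135),e(469,343)),(t,(53,-53,135),e(583,340)),(t,(-53,-53,135),e(591,461)),(t,(-53,53,135),e(473,467)),(t,(0,0,135),e(530,402)),
(s,(-53,53,135),d(130,207)),(s,(53,53,135),d(180,185)),(s,(53,-53,135),d(247,207)),(s,(-53,-53,135),d(198,240))]
p,r=fitpose(st,[500,200,0]); print('stage',p,r)
# blue rail
hsv=cv2.cvtColor(t['pixels'],cv2.COLOR_RGB2HSV); m=cv2.inRange(hsv,(105,120,50),(125,255,255)); mm=np.zeros_like(m); mm[150:215,318:335]=m[150:215,318:335]
rr=cv2.minAreaRect(cv2.findNonZero(mm)); print(rr,back(t,rr[0],97)); 
R=back(t,rr[0],97)[:2]; a=np.radians(b[2]); dd=R-b[:2]; print('rail in box',np.cos(a)*dd[0]+np.sin(a)*dd[1],-np.sin(a)*dd[0]+np.cos(a)*dd[1])
def draw(im,F,pts,col,k,o):
    uv=np.array([(proj(im,F(q))-o+.5)*k for q in pts]).astype(np.int32); cv2.polylines(k_img,[uv],True,col,1)
B=T(b[:2],b[2]);S=T(p[:2],p[2]); out=[]
for im,o1,o2 in [(t,(315,140),(185,165)),(s,(300,175),(190,120))]:
    for o,w,h,k in [(o1,130 if im is s else 90,110 if im is s else 80,3 if im is s else 4.4),(o2,80,70,5)]:
        o=np.array(o); k_img=cv2.resize(im['pixels'][o[1]:o[1]+h,o[0]:o[0]+w,::-1],None,fx=k,fy=k,interpolation=cv2.INTER_CUBIC); k_img=cv2.convertScaleAbs(k_img,alpha=1.5)
        draw(im,B,[(x,y,90) for x,y in [(106,118),(106,-118),(-106,-118),(-106,118)]],(0,0,255),k,o)
        for x in (-46,46): draw(im,B,[(x+i*19,16+j*45,60) for i,j in [(1,1),(1,-1),(-1,-1),(-1,1)]],(0,255,0),k,o)
        draw(im,S,[(53*i,53*j,135) for i,j in [(1,1),(1,-1),(-1,-1),(-1,1)]],(0,0,255),k,o); draw(im,S,[(0,53,135),(0,-53,135)],(0,255,255),k,o)
        draw(im,S,[(53,0,135),(-53,0,135)],(0,255,255),k,o)
        out.append(cv2.resize(k_img,(395,295)))
cv2.imwrite('pics/ov.png',np.vstack([np.hstack(out[:2]),np.hstack(out[2:])]))
E
```

```text
box [ 591.77538158 -205.93885918    3.31750143] [[0.0, 0.1], [0.5, 0.5], [0.1, 1.7], [1.2, 0.4], [1.9, 0.0], [0.1, 0.7], [0.7, 0.3], [3.2, 0.6]]
stage [522.77953346 272.06382929   5.01182013] [[0.9, 1.0], [0.7, 1.2], [0.7, 1.9], [0.0, 0.4], [0.2, 0.5], [2.1, 2.5], [3.6, 0.3], [0.4, 1.1], [6.5, 0.1]]
((325.96728515625, 182.44309997558594), (45.1572380065918, 4.815206050872803), 86.633544921875) [ 587.3573557  -106.78774305   97.        ]
rail in box 1.327151407008662 99.240624004078
```

View pics/ov.png

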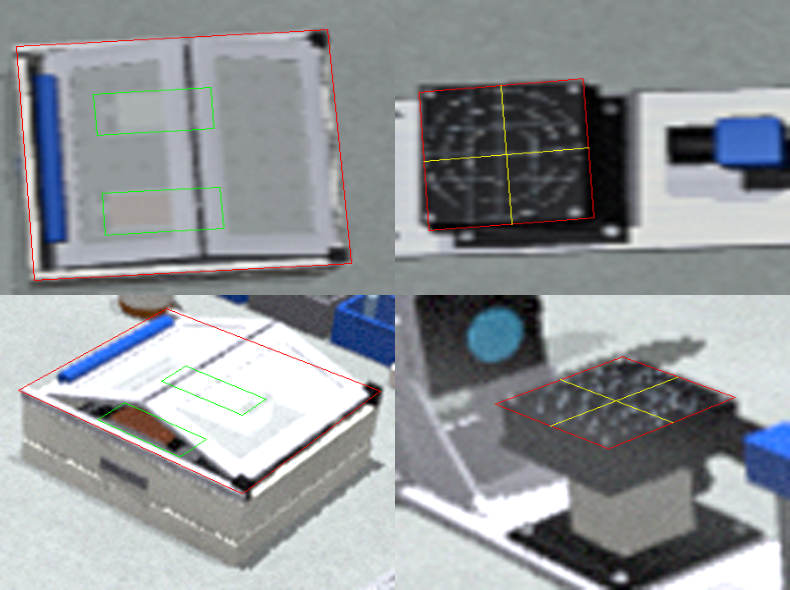

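Box fit agrees with the picture to within about 2 px; the stage fit is too rotated (really about 2°), which I'll redo with clean edges. I'm tilting the tool 30° for the push so the gripper body clears the folded panels, which stand 196 mm high.

```bash
cat >> h.py <<'E'
from scipy.spatial.transform import Rotation as Ro
BOX=(591.8,-205.9,3.3); B=T(BOX[:2],BOX[2])
def ori(yawdeg,tilt=0,flip=1):
    "tool z down, leaning so the tip points to local -y by tilt; closing line along local x"
    t=np.radians(tilt); z=np.array([0,-np.sin(t),-np.cos(t)]); y=np.array([flip,0,0.]); x=np.cross(y,z)
    return (Ro.from_euler('z',yawdeg,degrees=True)*Ro.from_matrix(np.c_[x,y,z])).as_euler('xyz',degrees=True)
E
python3 - <<'E'
from h import *
for f in (1,-1):
    o=ori(BOX[2],30,f); print(f,o.round(1))
    for q in [(1,125,200),(1,125,86),(1,-70,80)]: print(planner.ik(B(q),o))
for p in [(194,646,400),(300,420,400),(460,200,420),(520,-20,400)]: print(p,planner.ik(p,[180,0,163]),planner.ik(p,[180,0,93]))
# stage yaw from base plate edges (white plate at right of stage)
t=snap('top'); g=cv2.cvtColor(t['pixels'],cv2.COLOR_RGB2GRAY).astype(float)
def edge(cols,rows,ax,sgn):
    pts=[]
    for i in cols:
        l=g[rows[0]:rows[1],i] if ax==0 else g[i,rows[0]:rows[1]]
        d=np.clip(sgn*np.diff(l),0,None); k=int(d.argmax()); w=d[max(0,k-1):k+2]; x=rows[0]+.5+np.dot(w,np.arange(max(0,k-1),max(0,k-1)+len(w)))/w.sum()
        pts.append((i,x) if ax==0 else (x,i))
    l=cv2.fitLine(np.float32(pts),cv2.DIST_HUBER,0,.01,.01).ravel(); return l
for n,a in dict(plate_top=(range(236,266),(180,192),0,1,10),plate_bot=(range(170,266),(217,231),0,-1,10),plate_right=(range(190,220),(262,275),1,-1,10),
  st_left=(range(188,216),(186,195),1,-1,135),st_top=(range(194,220),(181,189),0,-1,135)).items():
    l=edge(*a[:4]); p=[back(t,l[2:]+s*20*l[:2],a[4])[:2] for s in (-1,1)]; v=p[1]-p[0]; print(n,l.round(2),np.array(p).round(1).tolist(),np.degrees(np.arctan2(v[1],v[0]))%90)
E
```

```text
1 [180.   30.   93.3]
[-44.10168658  27.0832459   39.08280148 107.85679995  16.38074472
  54.15732771 -14.61744518]
[-40.76462682  36.94124426  35.34955864 111.62462532  14.19168736
  41.73564138 -18.20518052]
[-25.35440664  40.94823346  41.61141827 109.95758121   7.03078293
  31.37939115   4.62208685]
-1 [180.  -30.  -86.7]
[-17.61728727  22.84110056   3.75718338 106.10555414  32.26830563
  61.42823816 150.89163051]
[-17.29513762  31.89636376   3.42405736 110.01864946  36.77189789
  50.67717582 142.13419756]
[ -4.78299035  33.98812568  12.2853908  108.58620475  37.44854245
  39.60873801 158.88995541]
(194, 646, 400) [-80.14983549  21.87560312   2.31309159  74.78657151  -0.86746777
  83.35472396  -4.90274346] [-90.18199961  22.2155303   17.18375606  75.59740069  -6.46001721
  83.1314212  -70.43053723]
(300, 420, 400) [-66.40601653   4.92810613   5.46182219  96.25633647  -0.47752933
  78.83820027  12.12817856] [-78.16356283   4.54694478  18.23998461  96.94731495  -1.44976387
  78.7368337  -56.69398068]
(460, 200, 420) [-49.31164459   2.42776166  19.67286222  96.62390144  -0.82706663
 
[... 168 characters left out ...]
07721492  97.6304325   -3.68554312
  78.65314443  73.12624668] [-47.58917096   5.36026348  47.55266952  97.75632757  -4.03170152
  78.64764149   3.63329084]
plate_top [ 1.0000e+00 -4.0000e-02  2.5300e+02  1.8601e+02] [[589.0, 212.7], [594.2, 74.7]] 2.1617673065205594
plate_bot [ 1.0000e+00 -3.0000e-02  2.0480e+02  2.2445e+02] [[457.6, 375.1], [461.5, 238.6]] 1.6445141673994073
plate_right [7.0000e-02 1.0000e+00 2.6735e+02 2.0190e+02] [[605.6, 99.3], [467.1, 88.2]] 4.56030063355206
st_left [ 1.0000e-02 -1.0000e+00  1.8949e+02  2.0550e+02] [[445.7, 325.8], [573.6, 329.0]] 1.4210039939888965
st_top [ 1.000e+00 -4.000e-02  2.033e+02  1.845e+02] [[574.1, 349.0], [578.9, 221.7]] 2.1460014830440315
```

```bash
python3 - <<'E'
from h import *
o=ori(BOX[2],30,1)
env.gripper_close(10)
env.movep([194,640,400],[180,0,163])
env.movep([300,420,400],[180,0,130])
env.movep([500,30,400],[180,0,93])
env.movep(B((1,135,200)),o)
env.move_straight(B((1,122,86)),o,until_force=8)
snap('side','pre.png'); print(env.state()['time'],env.state()['tcp_pos'])
E
```

```text
8.0167 [586.62347385 -83.86385527  87.08430527]
```

```bash
python3 - <<'E'
import cv2
s=cv2.imread('pics/pre.png'); cv2.imwrite('pics/pre1.png',cv2.resize(s[60:300,200:450],None,fx=2.4,fy=2.4,interpolation=cv2.INTER_CUBIC))
E
```

```text
(no output)
```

View pics/pre1.png

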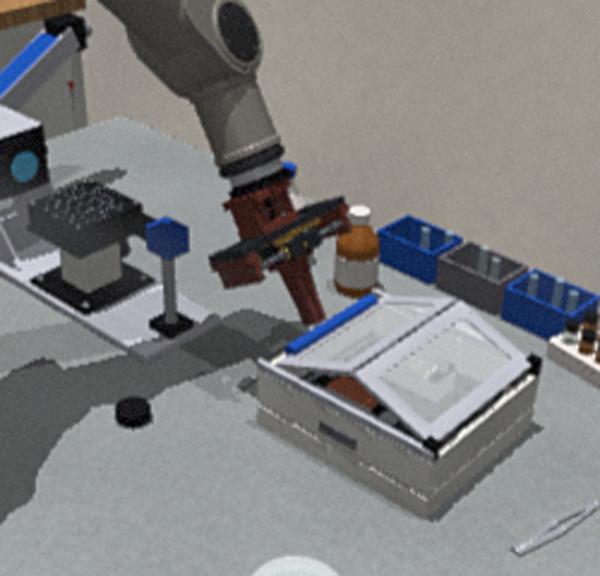

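The picture shows the fingertip just outside the blue rail at (312,322), with the box undisturbed. I'll push now.

```bash
python3 - <<'E'
from h import *
o=ori(BOX[2],30,1)
S=lambda:(env.state()['time'],env.state()['tcp_pos'].round(1),env.state()['ft_force'].round(1))
print(env.move_straight(B((1,90,86)),o,velocity=60,until_force=25),S())
print(env.move_straight(B((1,-70,81)),o,velocity=70,until_force=25),S())
print(env.move_straight(B((1,-92,81)),o,velocity=20,until_force=22),S())
a=np.radians(BOX[2]);d=env.state()['tcp_pos'][:2]-BOX[:2]; print('box y',-np.sin(a)*d[0]+np.cos(a)*d[1])
snap('side','post.png'); snap('top','postt.png')
s=cv2.imread('pics/post.png')[100:300,240:450];t=cv2.imread('pics/postt.png')[130:240,290:410]
cv2.imwrite('pics/post1.png',np.hstack([cv2.resize(s,(420,400),interpolation=cv2.INTER_CUBIC),cv2.resize(t,(380,400),interpolation=cv2.INTER_CUBIC)]))
E
```

```text
False (8.7, array([ 587.4, -115.6,   85.7]), array([-0.9,  3.8, -5.2]))
False (11.1333, array([ 597. , -275.6,   81.1]), array([-0.4,  0.7, -0.1]))
True (12.1333, array([ 599.3, -290.1,   78.5]), array([ 1. ,  0.9, -0.1]))
box y -84.53501533947204
```

View pics/post1.png

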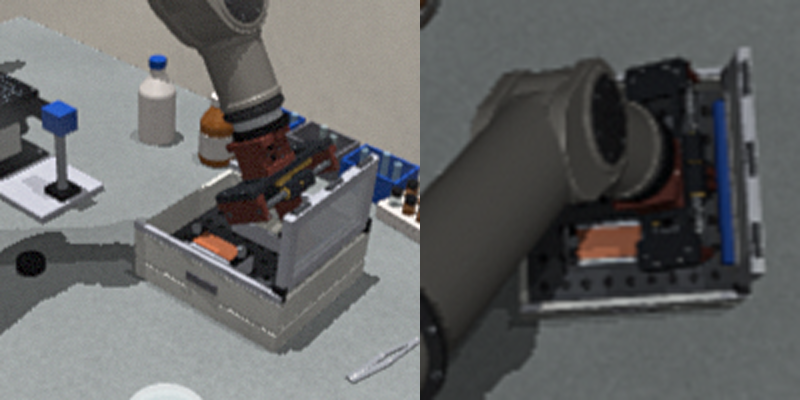

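The panels look upright and together at the −y end, with the rail close in. I'll back off, measure the rail's final position and look at the copper holder.

```bash
python3 - <<'E'
from h import *
o=ori(BOX[2],30,1)
env.move_straight(B((1,-65,85)),o,velocity=100)
env.move_straight(B((1,60,300)),o,velocity=250)
env.movep(B((1,230,330)),ori(BOX[2],0,1))
t=snap('top','c_t.png'); s=snap('side','c_s.png')
a=np.radians(BOX[2])
def tobox(p): d=np.array(p)[:2]-BOX[:2]; return np.array([np.cos(a)*d[0]+np.sin(a)*d[1],-np.sin(a)*d[0]+np.cos(a)*d[1]]).round(1)
hsv=cv2.cvtColor(t['pixels'],cv2.COLOR_RGB2HSV); m=cv2.inRange(hsv,(105,120,40),(125,255,255)); mm=np.zeros_like(m); mm[145:215,350:400]=m[145:215,350:400]
rr=cv2.minAreaRect(cv2.findNonZero(mm)); print('rail',rr,tobox(back(t,rr[0],90)))
for c,im in (('top',t),('side',s)):
    for n in ('copper_holder_center','white_holder_center'):
        print(c,n,[(np.round(r['rect'],1).tolist(),round(r['score'],2),tobox(back(im,[r['rect'][0]+r['rect'][2]/2,r['rect'][1]+r['rect'][3]/2],56))) for r in vision.find_in(c,n)[:2]])
m=cv2.inRange(hsv,(3,90,90),(18,255,255)); mm=np.zeros_like(m); mm[155:215,320:390]=m[155:215,320:390]
rr=cv2.minAreaRect(cv2.findNonZero(mm)); print('coupon',rr,back(t,rr[0],62),tobox(back(t,rr[0],62)))
print(env.state()['time'],env.state()['tcp_pos'])
k=cv2.resize(t['pixels'][145:215,315:400,::-1],None,fx=5,fy=5,interpolation=cv2.INTER_CUBIC); k2=cv2.resize(s['pixels'][150:290,300:440,::-1],(350,350),interpolation=cv2.INTER_CUBIC)
cv2.imwrite('pics/c1.png',cv2.convertScaleAbs(np.hstack([k,k2]),alpha=1.3))
E
```

```text
rail ((385.2699890136719, 179.54867553710938), (45.16640090942383, 4.190696716308594), 86.18592071533203) [ -0.3 -96.4]
top copper_holder_center [([336.7, 191.5, 29.5, 8.2], 0.61, array([-41.7,  15.8]))]
top white_holder_center [([340.0, 161.3, 25.9, 19.6], 0.86, array([41.3,  4.6]))]
side copper_holder_center [([333.2, 211.2, 36.7, 27.7], 0.72, array([-39.5,  13.6])), ([358.4, 197.7, 22.3, 29.2], 0.59, array([40.8, 12.5]))]
side white_holder_center [([356.5, 201.9, 22.2, 21.7], 0.64, array([35.3, 15.2]))]
coupon ((349.197998046875, 196.27157592773438), (7.979669570922852, 20.02042007446289), 85.91438293457031) [ 546.20048607 -184.56132276   62.        ] [-44.3  23.9]
14.7333 [579.30101091  23.4685008  329.31508591]
```

View pics/c1.png

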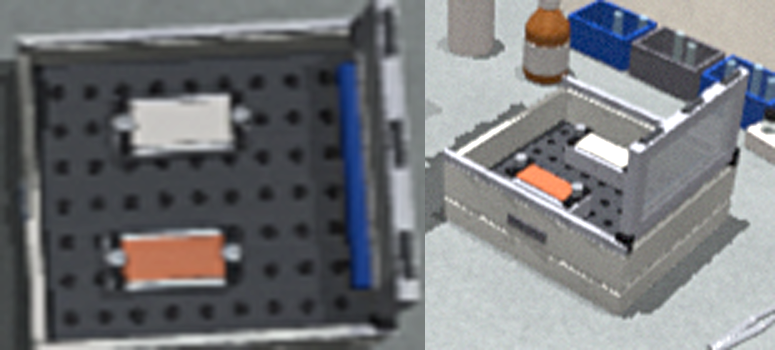

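The cover stands upright with the rail against it (crop 355,175), and the contact geometry put the rail at box y≈−101, which is its stop. The copper coupon is at crop (173,258) and the white one at (182,125). The open fingers span 115 mm, so gripping centred would hit the box wall. I need an offset of about 10 mm towards the middle, so I'm checking the clearances.

```bash
python3 - <<'E'
from h import *
t=snap('top'); s=snap('side'); a=np.radians(BOX[2])
def tobox(p): d=np.array(p)[:2]-BOX[:2]; return np.array([np.cos(a)*d[0]+np.sin(a)*d[1],-np.sin(a)*d[0]+np.cos(a)*d[1]]).round(1)
def blob(im,lo,hi,r):
    h=cv2.cvtColor(im['pixels'],cv2.COLOR_RGB2HSV); m=cv2.inRange(h,lo,hi); k=np.zeros_like(m); k[r[1]:r[3],r[0]:r[2]]=m[r[1]:r[3],r[0]:r[2]]
    n,l,st,ce=cv2.connectedComponentsWithStats(k); i=1+st[1:,4].argmax(); return ce[i],st[i]
for n,lo,hi,rt,rs in [('cu',(3,90,70),(18,255,255),(330,185,375,210),(325,205,375,240)),('wh',(0,0,120),(180,60,255),(339,161,364,178),(350,195,386,222))]:
    for c,im,r in (('t',t,rt),('s',s,rs)):
        ce,st=blob(im,lo,hi,r); print(n,c,ce.round(1),st,tobox(back(im,ce,62)))
# wall/floor profile across box x at y=16 in top picture
col=int(proj(t,B((0,16,60)))[0]); g=cv2.cvtColor(t['pixels'],cv2.COLOR_RGB2GRAY)
print(col,g[145:222,col].tolist()); 
for x in(-106,-98,98,106): print(x,proj(t,B((x,16,90))).round(1))
E
```

```text
cu t [349.2 196.2] [339 192  21   9 163] [-44.1  23.8]
cu s [348.  222.2] [336 215  23  16 166] [-42.6  23.5]
wh t [350.7 169.3] [339 164  22  12 200] [46.6 12.2]
wh s [371.9 210.1] [359 203  27  16 214] [46.5  9.2]
350 [96, 94, 96, 96, 98, 124, 143, 76, 99, 55, 50, 46, 42, 53, 52, 53, 52, 51, 50, 84, 140, 155, 153, 151, 151, 151, 152, 152, 132, 151, 66, 38, 54, 54, 53, 52, 54, 52, 52, 53, 53, 52, 52, 52, 51, 57, 111, 113, 102, 102, 103, 104, 103, 105, 102, 95, 156, 65, 38, 56, 54, 38, 36, 41, 53, 53, 60, 133, 155, 72, 48, 55, 84, 85, 99, 100, 98]
-106 [353.6 213.6]
-98 [353.4 211.1]
98 [349.  152.5]
106 [348.8 150.2]
```

```bash
python3 - <<'E'
from h import *
S=lambda:(round(env.state()['time'],2),env.state()['tcp_pos'].round(1),env.state()['ft_force'].round(1),round(env.state()['grip_width'],1),round(env.state()['gripper_force'],1))
o=ori(BOX[2]+.3,0,1)
env.ungrasp()
env.movep(B((-35,23.5,250)),o)
print(env.move_straight(B((-35,23.5,95)),o,velocity=150,until_force=10),S())
hit=env.move_straight(B((-35,23.5,38)),o,velocity=50,until_force=6); print(hit,S())
if not hit:
    env.gripper_close(25); print(S())
E
```

```text
False (18.29, array([ 556.2, -184.6,   95.9]), array([-0.2, -0.6,  0.4]), 87.8, 0.0)
False (19.58, array([ 555.8, -184.5,   38.3]), array([ 0.9, -0.4,  0.3]), 87.5, 0.0)
(20.41, array([ 555.4, -184.5,   37.9]), array([-0.2,  0.4, -0.3]), 38.0, 25.0)
```

Gripped at 38.0 mm. Next I lift and carry it above the stage.

```bash
python3 - <<'E'
from h import *
S=lambda:(round(env.state()['time'],2),env.state()['tcp_pos'].round(1),env.state()['ft_force'].round(1),round(env.state()['grip_width'],1))
env.move_straight(B((-35,23.5,300)),velocity=150); print(S())
# closing line along stage y
best=None
for f in (1,-1):
    o=ori(2+90,0,f); q=planner.ik([524,273.5,250],o); print(f,o,q)
    if q is not None:
        c=np.abs(q-env.state()['qpos']).max()
        if best is None or c<best[0]: best=(c,o)
o=best[1]; np.save('place_o.npy',o)
env.movep([524,273.5,240],o); env.move_straight([524,273.5,165],o,velocity=80); print(S())
t=snap('top','d_t.png'); s=snap('side','d_s.png')
k=cv2.resize(t['pixels'][165:235,160:240,::-1],(400,350),interpolation=cv2.INTER_CUBIC); k2=cv2.resize(s['pixels'][90:190,190:305,::-1],(400,350),interpolation=cv2.INTER_CUBIC)
cv2.imwrite('pics/d1.png',cv2.convertScaleAbs(np.hstack([k,k2]),alpha=1.4))
E
```

```text
(22.31, array([ 555.1, -184.3,  299.2]), array([-0.5, -0. , -3.1]), 37.9)
1 [-180.    0. -178.] [-55.91935818  19.29237732  28.62086898 100.74135502 -10.27222633
  62.55825942  68.10545818]
-1 [180.   0.   2.] [ -70.49211486   23.58650612   49.39584533  101.58228016  -19.76330422
   63.95243015 -102.61369103]
(25.09, array([524.4, 273.7, 165.6]), array([-0.3,  0.6, -0.8]), 37.7)
```

View pics/d1.png

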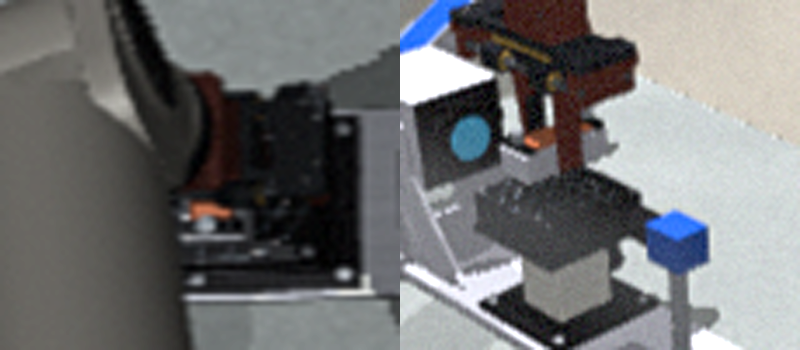

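The holder hangs level over the stage, with its coupon at (540,135) in the right half and its long side crosswise to the beam. I'll lower it gently.

```bash
python3 - <<'E'
from h import *
S=lambda:(round(env.state()['time'],2),env.state()['tcp_pos'].round(1),env.state()['ft_force'].round(1),round(env.state()['grip_width'],1))
o=np.load('place_o.npy')
p=lambda z:[524,273.5,z]
env.move_straight(p(146),o,velocity=60)
print(env.move_straight(p(136.5),o,velocity=10,until_force=3),S())
env.hold(.2); env.ungrasp(); print(S())
env.move_straight(p(300),o,velocity=180)
env.movep([480,-80,330],[180,0,150]); print(S())
t=snap('top','e_t.png'); s=snap('side','e_s.png')
k=cv2.resize(t['pixels'][175:225,175:235,::-1],(400,333),interpolation=cv2.INTER_CUBIC); k2=cv2.resize(s['pixels'][110:170,200:272,::-1],(400,333),interpolation=cv2.INTER_CUBIC)
cv2.imwrite('pics/e1.png',cv2.convertScaleAbs(np.hstack([k,k2]),alpha=1.7))
for c,im,r in (('t',t,(190,180,225,220)),('s',s,(200,110,272,170))):
    h=cv2.cvtColor(im['pixels'],cv2.COLOR_RGB2HSV); m=cv2.inRange(h,(3,90,60),(18,255,255)); q=np.zeros_like(m); q[r[1]:r[3],r[0]:r[2]]=m[r[1]:r[3],r[0]:r[2]]
    n,l,st,ce=cv2.connectedComponentsWithStats(q)
    if n>1:
        i=1+st[1:,4].argmax(); rr=cv2.minAreaRect(cv2.findNonZero((l==i).astype(np.uint8))); print(c,ce[i],st[i],rr,back(im,ce[i],163))
E
```

```text
True (26.36, array([524. , 273.5, 138.9]), array([ 0.7, -0.3,  5.8]), 37.8)
(27.47, array([523.1, 273.1, 138. ]), array([-0.1,  0.2, -0.9]), 87.6)
(29.86, array([480.6, -78.1, 329.9]), array([-1.2,  0.6, -0.5]), 88.1)
t [203.92857143 198.84615385] [200 189   9  21 182] ((204.0, 199.0), (20.0, 8.0), 90.0) [526.34450988 275.45569792 163.        ]
s [235.13636364 135.44318182] [226 131  19  10  88] ((234.93557739257812, 135.3324737548828), (5.16929817199707, 18.595115661621094), 68.96248626708984) [530.98676789 274.28574893 163.        ]
```

View pics/e1.png

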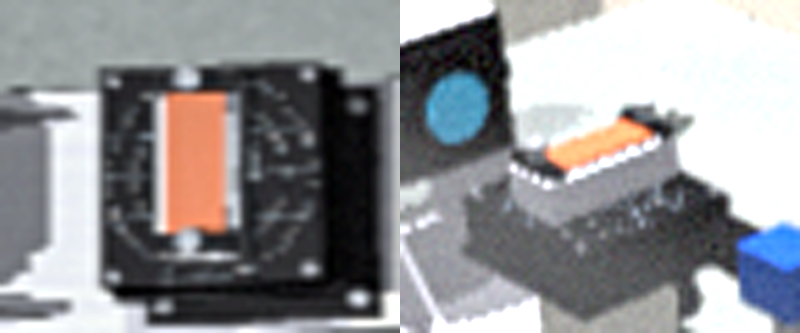

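The holder stands on the stage, long side crosswise to the beam. The stage's corner dots are at (113,82), (308,74), (311,270) and (113,277), and the thumbscrews at (187,76) and (188,240). From these I can compare the centring numerically in the same camera.

```bash
python3 - <<'E'
from h import *
from scipy.optimize import least_squares
t=snap('top'); c=lambda u,v:np.array([175+u/6.667-.5,175+v/6.66-.5])
uv=[c(113,82),c(308,74),c(311,270),c(113,277)]; P=[(1,1),(1,-1),(-1,-1),(-1,1)]
f=lambda p:np.concatenate([proj(t,T(p[:2],p[2])((p[3]*i,p[3]*j,135)))-w for (i,j),w in zip(P,uv)])
r=least_squares(f,[524,274,2,47]); print('stage',r.x.round(2),np.abs(r.fun).max())
a,b=back(t,c(187,76),178)[:2],back(t,c(188,240),178)[:2]; print('screws mid',(a+b)/2,np.linalg.norm(a-b),'yaw',np.degrees(np.arctan2(*(a-b)[::-1])))
ce=cv2.minAreaRect; h=cv2.cvtColor(t['pixels'],cv2.COLOR_RGB2HSV)
print('coupon',back(t,[203.93,198.85],163))
# block outline fit: predicted for TCP-based pose
s=snap('side'); d=lambda u,v:np.array([200+u/5.556-.5,110+v/5.55-.5])
for n,q,w in [('L',(-45,19,161),d(512,168)-[400/5.556,0]),('near',(-45,-19,161),d(549,187)-[400/5.556,0]),('right',(45,-19,161),d(677,142)-[400/5.556,0])]:
    print(n,proj(s,T((523.5,273.3),2)(q)).round(1),w.round(1))
# stage corners, side view
for n,q,w in [('L',(-53,53,135),d(463-400,207)),('R',(53,-53,135),d(733-400,195))]: print(n,proj(s,T(r.x[:2],r.x[2])(q)).round(1),w.round(1))
E
```

```text
stage [523.89 274.84   1.86  46.91] 0.10221322156471047
screws mid [526.33030174 275.93822959] 76.8010265159243 yaw 1.845380019342507
coupon [526.33237321 275.45093209 163.        ]
L [217.8 139.6] [219.7 139.8]
near [225.5 143.5] [226.3 143.2]
right [248.6 134.2] [249.4 135.1]
L [209.9 144.3] [210.8 146.8]
R [258.  144.1] [259.4 144.6]
```

Holder is within about 2.5 mm of centre and 0.1° of square, so it stays. I'll re-press the rail gently once to be sure the cover sits on its stop, then check everything.

```bash
python3 - <<'E'
from h import *
a=np.radians(BOX[2])
def tobox(p): d=np.array(p)[:2]-BOX[:2]; return np.array([np.cos(a)*d[0]+np.sin(a)*d[1],-np.sin(a)*d[0]+np.cos(a)*d[1]]).round(1)
S=lambda:(round(env.state()['time'],2),tobox(env.state()['tcp_pos']),env.state()['tcp_pos'][2].round(1),env.state()['ft_force'].round(1))
o=ori(BOX[2],30,1)
env.gripper_close(10)
env.movep(B((1,20,280)),o)
env.move_straight(B((1,-60,84)),o,velocity=200,until_force=10); print(S())
print(env.move_straight(B((1,-78,84)),o,velocity=50,until_force=15),S())
print(env.move_straight(B((1,-96,84)),o,velocity=12,until_force=28),S())
env.move_straight(B((1,-60,86)),o,velocity=80)
env.move_straight(B((1,60,300)),o,velocity=250)
env.movep(B((-20,230,330)),ori(BOX[2],0,1)); print(S())
t=snap('top','f_t.png');s=snap('side','f_s.png')
hsv=cv2.cvtColor(t['pixels'],cv2.COLOR_RGB2HSV); m=cv2.inRange(hsv,(105,120,40),(125,255,255)); mm=np.zeros_like(m); mm[145:215,350:400]=m[145:215,350:400]
rr=cv2.minAreaRect(cv2.findNonZero(mm)); print('rail',rr,tobox(back(t,rr[0],90)))
k=cv2.resize(t['pixels'][100:290,195:460,::-1],(400,287),interpolation=cv2.INTER_CUBIC); k2=cv2.resize(s['pixels'][100:300,200:450,::-1],(400,320),interpolation=cv2.INTER_CUBIC)
cv2.imwrite('pics/f1.png',cv2.convertScaleAbs(np.hstack([np.vstack([k,np.zeros((33,400,3),np.uint8)]),k2]),alpha=1.3))
E
```

```text
(33.63, array([  1.9, -59.8]), np.float64(85.0), array([0.2, 0.7, 0.5]))
False (34.14, array([  0.8, -78.4]), np.float64(84.1), array([ 0.5, -0.5, -0.2]))
True (35.12, array([  1.6, -84.5]), np.float64(82.7), array([-1.4,  5.8,  4.4]))
(37.42, array([-20.4, 228.6]), np.float64(329.0), array([-0.4,  0. , -0.4]))
rail ((385.2699890136719, 179.54867553710938), (45.16640090942383, 4.190696716308594), 86.18592071533203) [ -0.3 -96.4]
```

View pics/f1.png

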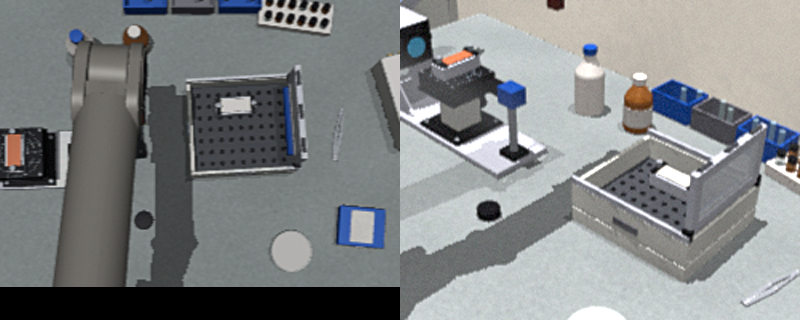

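The rail did not move under a 28 N press, so the cover is on its stop. The holder is on the stage at (14,152), the white sample is in place at (237,105), and the rest of the bench is undisturbed. I'm handing in.

```bash
python3 -c "
from h import *
print(env.finish_job())"
```

```text
the job is handed in; nothing more can be done
None
```

The job is handed in: the cover is folded onto its stop, the copper holder stands square on the stage about 2.5 mm off centre by camera measurement, and the last pictures show the white sample and the rest of the bench undisturbed.

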